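# Re-rack the spark plugs in reverse order

## Robot

A 7-joint arm with a two-finger parallel gripper is mounted at the origin on the work surface. World frame = base frame: x ahead of the robot, y to its left, z up, the work surface at z = 0. Lengths are in m, angles in degrees, forces in N, time in s.
With the tool pointing down it reaches from about 0.425 to 0.875 m from the base axis. Payload 4.7 kg.
Tool frame: the origin (TCP) lies at the very end of the fingers, on their centre line; the grasp point (between the pads) lies env.grip_point_offset behind it (env.grip_point_offset is the distance from the TCP to the grasp point, in m); z points along the fingers, y is the direction in which the jaws open and shut (so a half turn about z gives the same grasp; the last joint's range is limited). The gripper opens to 87 mm and grips with 3 to 60 N. Pads are 19 mm wide; open, the fingers measure 117 mm over their backs; the gripper's body (75 mm by 190 mm) begins 51 mm behind the grasp point.
Start: joints at [-70.01, 18.392, -4.016, 83.108, 1.295, 78.541, -3.26], TCP at [0.214, 0.614, 0.223] pointing down, gripper open.
Joint ranges: [-163.93, 163.93], [-17.29, 119.83], [-79.2, 71.16], [3.27, 140.29], [-89.18, 269.18], [5.43, 117.66], [-154.24, 154.24]. Speed limits (degrees/s): [147.25, 147.25, 180, 180, 180, 180, 180].

## Interface

Orientations are given as [roll, pitch, yaw] about the fixed x, y, z axes, in that order (R = Rz(yaw) Ry(pitch) Rx(roll)).
In Python, from cell import env gives the robot as it stands.
- The arm moves only by the tool send_rows, never from a script. Its argument "plan" is a list of rows, each a list of 7 numbers: the finger opening in mm, from 0 to 87, then the shift along the tool's x, y, z in mm, then the turn, a rotation vector about the tool's x, y, z in rad. A call has 1 to 12 rows; each row shifts and turns the commanded pose from where the row before left it, along the tool's axes as they then stand; what a row does not reach is not made up. A row lasts 1/10 s, in which the tool goes at most 50 mm and 8.59 degrees, less where a joint would pass 70% of its speed; a pose out of reach is approached as far as the arm can. A call is refused whole if a number of a shift passes 50 or a number of a turn 0.15, either way. A call with a gripper value outside its range is refused whole. The fingers move at their own pace and stop on an object; "grip_force" is the grip in N (left out, the last holds). Time passes only in rows, so rows that do not move let the fingers close. It gives the time, the measured TCP pose, the force and the opening at its end, in the units of the state.
- env.get_obs(): the state, without advancing time (a new reading comes with each control period).
- env.read_camera(name): name is "scene" or "top"; returns the picture (400x640x3 uint8, red, green, blue); there is no depth.
- env.get_calibration(name): a dict with "fx", "fy", "cx", "cy" (pixels), "extrinsics" (4x4, takes a point from camera to world coordinates). Camera axes: x right, y down, z forward; pixel columns grow to the right and rows downward; lengths in m; the calibration is good to about 2 mm. A picture is of the moment at which its call begins. get_calibration takes no time and is no camera call.
- env.sign_off(): hands the job in, once; it reports no verdict.
Trained networks look in the newest picture that a camera, given by its name, has taken for a name from the list of things; names that differ only in an ending like _2 or _b are one class to them, and where a whole thing is asked for, a point or a joint stands for the part that bears it (a point fixed in the world has none). Each returns a list of dicts, best first, with "confidence" (0 to 1); they miss things now and then, are a little off and sometimes report something else, mostly with a low value. They report only what shows in the picture. A call takes as long as a camera call.
- env.regions_of(camera, query): "region" (400x640 bool, what is visible of it) and "rect" ([left, top, right, bottom] in pixels, round what is visible of it).
The state is a dict: "time_s": time; "qpos": joint angles; "joint_velocities": joint speeds; "effort": joint torques, N m; "tool_pos": TCP position; "tool_rot": TCP orientation; "force": force on the tool from outside, world axes, zero at the start; "wrist_torque": the same for the moment, N m; "grip_width": finger opening in m.
Only numpy, scipy, OpenCV 4.12 (cv2) and the standard library are available. Lean on these libraries where they do the work, as an engineer would, in place of code of your own. Each camera call takes 0.05 s, during which the arm holds its last target. There are 200 camera calls.

## Task

The new spark plug rack will hang the other way round on the shed wall, so move all four plugs from the full old rack to the empty new rack in reverse order: the plug nearest the hanging tab on the old rack goes into the saddle farthest from the tab on the new one, and so on down the row. Lay each plug level across both notches of its saddle, either way round, with its hexagon between the notches, and do not let any plug fall onto the bench.

Things in the scene. Friction and masses are not known exactly. Their poses are not given: they have to be found in the camera images.
- old_rack: Old rack, fixed, dark-stained pine, full at the start: base 250 x 64 x 10 mm with two bars along it. Origin at the centre of its underside, on the bench; z up, y along the row towards the hanging tab (flat bright steel, 44 mm wide, dark hole, sticking out 32 mm at the +y end only). Its four saddles, at y = -96, -32, 32 and 96 mm, are the listed cradles.
- new_rack: New rack, fixed, pale pine, empty: same size, frame and tab (+y end) as the old. Saddles at y = -96, -32, 32, 96 mm, each two V notches (45 deg sides, 28 mm wide on top) at x = -24 and +24 mm, 8 mm thick; 40 mm free between. V bottom 26, V top 40, base top 10 mm above the bench. A plug lies along x, its axis 36 mm above the bench. Either rack may stand left or right, at any yaw.
- plug_slim_short: Loose spark plug, about 60 g, small hexagon (18 mm across) and short white ceramic; 83 mm long, from x = -40 to +43 mm. Origin on its axis at the middle of the steel hexagon (18 mm long, the place to grip, near the balance point), 36 mm above the bench at the start. x runs along the plug: thread (14 mm thick) and nickel tip at -x, ceramic (13 mm) and terminal at +x. Neighbours are 64 mm apart: open the fingers part way.
- cradle_slim_short: Fixed saddle of the old rack in which plug_slim_short starts (shape as in new_rack); it stays and so marks that plug's place in the old row. Origin on the bench under the middle of the saddle, axes parallel to old_rack's.
- plug_slim_long: Loose spark plug, about 60 g, small hexagon (18 mm across) and long white ceramic; 96 mm long, from x = -40 to +56 mm. Origin on its axis at the middle of the steel hexagon (18 mm long, the place to grip, near the balance point), 36 mm above the bench at the start. x runs along the plug: thread (14 mm thick) and nickel tip at -x, ceramic (13 mm) and terminal at +x. Neighbours are 64 mm apart: open the fingers part way.
- cradle_slim_long: Fixed saddle of the old rack in which plug_slim_long starts (shape as in new_rack); it stays and so marks that plug's place in the old row. Origin on the bench under the middle of the saddle, axes parallel to old_rack's.
- plug_wide_short: Loose spark plug, about 60 g, large hexagon (23 mm across) and short white ceramic; 83 mm long, from x = -40 to +43 mm. Origin on its axis at the middle of the steel hexagon (18 mm long, the place to grip, near the balance point), 36 mm above the bench at the start. x runs along the plug: thread (14 mm thick) and nickel tip at -x, ceramic (13 mm) and terminal at +x. Neighbours are 64 mm apart: open the fingers part way.
- cradle_wide_short: Fixed saddle of the old rack in which plug_wide_short starts (shape as in new_rack); it stays and so marks that plug's place in the old row. Origin on the bench under the middle of the saddle, axes parallel to old_rack's.
- plug_wide_long: Loose spark plug, about 60 g, large hexagon (23 mm across) and long white ceramic; 96 mm long, from x = -40 to +56 mm. Origin on its axis at the middle of the steel hexagon (18 mm long, the place to grip, near the balance point), 36 mm above the bench at the start. x runs along the plug: thread (14 mm thick) and nickel tip at -x, ceramic (13 mm) and terminal at +x. Neighbours are 64 mm apart: open the fingers part way.
- cradle_wide_long: Fixed saddle of the old rack in which plug_wide_long starts (shape as in new_rack); it stays and so marks that plug's place in the old row. Origin on the bench under the middle of the saddle, axes parallel to old_rack's.

How it is judged (in metres and radians):
At the end, for the whole second after the job is handed in: All four plugs lie released and at rest in the new rack, each in the saddle whose y is minus its starting y in the old rack: within 10 mm along the row, 15 mm across it and 5 mm in height of lying home, axis within 0.12 rad of the rack's x, either way round (x of plug_slim_short in the frame of new_rack between -0.015 and 0.015 m and z of plug_slim_short in the frame of new_rack between 0.0309 and 0.0409 m and angle between the x axis of each of plug_slim_short, plug_slim_long, plug_wide_short, plug_wide_long and the x axis of new_rack, either way round below 0.12 rad and linear speed of each of plug_slim_short, plug_slim_long, plug_wide_short, plug_wide_long below 0.03 m/s and contact force between each of plug_slim_short, plug_slim_long, plug_wide_short, plug_wide_long and the fingers below 0.05 N and (y of cradle_slim_short in the frame of old_rack below -0.116 m or y of cradle_slim_short in the frame of old_rack above -0.076 m or y of plug_slim_short in the frame of new_rack between 0.086 and 0.106 m) and (y of cradle_slim_short in the frame of old_rack below -0.052 m or y of cradle_slim_short in the frame of old_rack above -0.012 m or y of plug_slim_short in the frame of new_rack between 0.022 and 0.042 m) and (y of cradle_slim_short in the frame of old_rack below 0.012 m or y of cradle_slim_short in the frame of old_rack above 0.052 m or y of plug_slim_short in the frame of new_rack between -0.042 and -0.022 m) and (y of cradle_slim_short in the frame of old_rack below 0.076 m or y of cradle_slim_short in the frame of old_rack above 0.116 m or y of plug_slim_short in the frame of new_rack between -0.106 and -0.086 m) and x of plug_slim_long in the frame of new_rack between -0.015 and 0.015 m and z of plug_slim_long in the frame of new_rack between 0.0309 and 0.0409 m and (y of cradle_slim_long in the frame of old_rack below -0.116 m or y of cradle_slim_long in the frame of old_rack above -0.076 m or y of plug_slim_long in the frame of new_rack between 0.086 and 0.106 m) and (y of cradle_slim_long in the frame of old_rack below -0.052 m or y of cradle_slim_long in the frame of old_rack above -0.012 m or y of plug_slim_long in the frame of new_rack between 0.022 and 0.042 m) and (y of cradle_slim_long in the frame of old_rack below 0.012 m or y of cradle_slim_long in the frame of old_rack above 0.052 m or y of plug_slim_long in the frame of new_rack between -0.042 and -0.022 m) and (y of cradle_slim_long in the frame of old_rack below 0.076 m or y of cradle_slim_long in the frame of old_rack above 0.116 m or y of plug_slim_long in the frame of new_rack between -0.106 and -0.086 m) and x of plug_wide_short in the frame of new_rack between -0.015 and 0.015 m and z of plug_wide_short in the frame of new_rack between 0.0309 and 0.0409 m and (y of cradle_wide_short in the frame of old_rack below -0.116 m or y of cradle_wide_short in the frame of old_rack above -0.076 m or y of plug_wide_short in the frame of new_rack between 0.086 and 0.106 m) and (y of cradle_wide_short in the frame of old_rack below -0.052 m or y of cradle_wide_short in the frame of old_rack above -0.012 m or y of plug_wide_short in the frame of new_rack between 0.022 and 0.042 m) and (y of cradle_wide_short in the frame of old_rack below 0.012 m or y of cradle_wide_short in the frame of old_rack above 0.052 m or y of plug_wide_short in the frame of new_rack between -0.042 and -0.022 m) and (y of cradle_wide_short in the frame of old_rack below 0.076 m or y of cradle_wide_short in the frame of old_rack above 0.116 m or y of plug_wide_short in the frame of new_rack between -0.106 and -0.086 m) and x of plug_wide_long in the frame of new_rack between -0.015 and 0.015 m and z of plug_wide_long in the frame of new_rack between 0.0309 and 0.0409 m and (y of cradle_wide_long in the frame of old_rack below -0.116 m or y of cradle_wide_long in the frame of old_rack above -0.076 m or y of plug_wide_long in the frame of new_rack between 0.086 and 0.106 m) and (y of cradle_wide_long in the frame of old_rack below -0.052 m or y of cradle_wide_long in the frame of old_rack above -0.012 m or y of plug_wide_long in the frame of new_rack between 0.022 and 0.042 m) and (y of cradle_wide_long in the frame of old_rack below 0.012 m or y of cradle_wide_long in the frame of old_rack above 0.052 m or y of plug_wide_long in the frame of new_rack between -0.042 and -0.022 m) and (y of cradle_wide_long in the frame of old_rack below 0.076 m or y of cradle_wide_long in the frame of old_rack above 0.116 m or y of plug_wide_long in the frame of new_rack between -0.106 and -0.086 m)); the robot touches nothing.
It fails at once if a plug falls onto the bench (height (world z) of any of plug_slim_short, plug_slim_long, plug_wide_short, plug_wide_long below 0.016 m).
It also fails if it takes over 115 s, if anything falls off the work surface, if the arm or the gripper's body presses on something with over 40 N, if the wrist force passes 120 N, or if a joint passes its speed limit or range.

## Working session

There is one attempt and no reset: what is moved stays moved. The work goes in short steps, Python scripts to look and compute and a tool call to move; the robot and the scene stay as the last step left them, time stands still between calls to the robot, and variables do not carry over. Pictures are saved under pics/ and viewed, about 12 in all and at most 16, crops included, and the job is handed in when it is done.

Besides the shell and the picture viewer there is one more tool, called after "Call:" in YAML: its name, and indented under it one key for each argument. send_rows: Moves the arm, as the interface text tells. Its arguments: {"type":"object","properties":{"plan":{"type":"array"},"grip_force":{"type":"number"}},"required":["plan"]}

```bash
mkdir -p pics; ls
python3 - <<'E'
from cell import env
import cv2,numpy as np
np.set_printoptions(precision=4,suppress=True)
for n in("scene","top"):
    im=env.read_camera(n); cv2.imwrite(f"pics/{n}0.png",im[:,:,::-1])
    c=env.get_calibration(n); print(n,c)
o=env.get_obs(); print(o, env.grip_point_offset)
E
```

```text
pics
scene {'fx': 425.4348894191957, 'fy': 425.4348894191957, 'cx': 328.1000954989962, 'cy': 199.46630743361882, 'extrinsics': array([[-0.5733,  0.7059, -0.416 ,  0.8889],
       [ 0.8192,  0.4841, -0.3076,  0.2403],
       [-0.0157, -0.5171, -0.8558,  0.7743],
       [ 0.    ,  0.    ,  0.    ,  1.    ]])}
top {'fx': 501.30368764493727, 'fy': 501.30368764493727, 'cx': 322.1810848112503, 'cy': 199.72802512613654, 'extrinsics': array([[-0.0295, -0.9987,  0.0424,  0.4954],
       [-0.9994,  0.0288, -0.0188, -0.0033],
       [ 0.0175, -0.0429, -0.9989,  1.106 ],
       [ 0.    ,  0.    ,  0.    ,  1.    ]])}
{'time_s': 0.1, 'qpos': array([-70.0095,  18.4362,  -4.0156,  83.1673,   1.2953,  78.5399,
        -3.2611]), 'joint_velocities': array([-0.0694, -0.1208,  0.0214, -0.1839, -0.104 , -0.006 ,  0.0315]), 'effort': array([ -0.0002, -49.2575,  -0.4055, -31.3398,  -0.0641,   0.0397,
         0.0001]), 'tool_pos': array([0.2135, 0.6134, 0.2216]), 'tool_rot': array([-179.9019,    0.0056,  160.8181]), 'force': array([-0.5968,  0.8563, -0.351 ]), 'wrist_torque': array([-0.0586,  0.0177, -0.0206]), 'grip_width': 0.08732285579038121} 0.0187
```

View pics/top0.png

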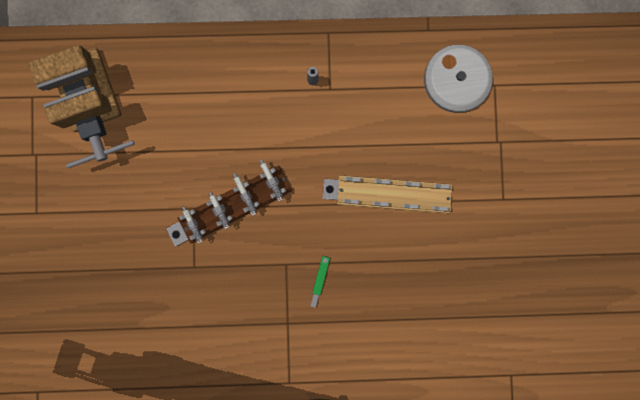

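View pics/scene0.png

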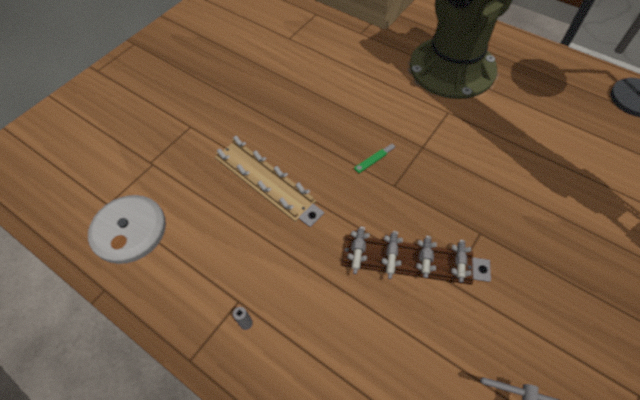

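```bash
cat > h.py <<'E'
from cell import env
import numpy as np,cv2
np.set_printoptions(precision=4,suppress=True)
def ray(cam,u,v,z):
    c=env.get_calibration(cam);E=np.array(c["extrinsics"])
    d=E[:3,:3]@np.array([(u-c["cx"])/c["fx"],(v-c["cy"])/c["fy"],1]);o=E[:3,3]
    return o+d*(z-o[2])/d[2]
def proj(cam,p):
    c=env.get_calibration(cam);E=np.array(c["extrinsics"])
    q=E[:3,:3].T@(np.asarray(p)-E[:3,3]);return np.array([c["fx"]*q[0]/q[2]+c["cx"],c["fy"]*q[1]/q[2]+c["cy"]])
E
python3 - <<'E'
from h import *
env.read_camera("top")
for n in "old_rack new_rack plug_slim_short plug_slim_long plug_wide_short plug_wide_long".split():
    for r in env.regions_of("top",n)[:4]:
        ys,xs=np.nonzero(r["region"])
        m=cv2.minAreaRect(np.c_[xs,ys].astype(np.float32))
        z=.036 if 'plug' in n else .01
        print(n,round(r["confidence"],2),r["rect"],xs.size,m,ray("top",*m[0],z))
E
```

```text
old_rack 0.78 [164.7, 166.6, 293.3, 247.4] 2424 ((228.0742950439453, 207.25308227539062), (29.554208755493164, 131.50326538085938), 63.019771575927734) [0.5314 0.1817 0.01  ]
new_rack 0.67 [324.9, 172.4, 450.4, 211.9] 3607 ((386.9778747558594, 193.33187866210938), (127.84951782226562, 30.4657039642334), 3.8140745162963867) [ 0.5519 -0.1665  0.01  ]
new_rack 0.51 [214.5, 191.4, 230.9, 227.4] 287 ((218.89999389648438, 209.6999969482422), (37.31486892700195, 12.016654968261719), 71.56504821777344) [0.5267 0.2017 0.01  ]
plug_slim_short 0.78 [183.2, 206.9, 205.1, 240.2] 305 ((192.40000915527344, 223.80003356933594), (39.35479736328125, 9.838699340820312), 63.43495178222656) [0.4976 0.2535 0.036 ]
plug_slim_long 0.55 [233.8, 172.5, 254.9, 211.9] 258 ((244.46339416503906, 192.32925415039062), (40.94139099121094, 9.235271453857422), 69.775146484375) [0.5614 0.1418 0.036 ]
plug_wide_short 0.83 [210.1, 193.5, 229.0, 226.6] 297 ((218.6999969482422, 209.1000213623047), (38.57978439331055, 12.016654968261719), 71.56504821777344) [0.5272 0.1972 0.036 ]
plug_wide_long 0.75 [260.7, 160.4, 281.2, 201.6] 248 ((271.0780029296875, 179.4459991455078), (43.44968795776367, 10.24577808380127), 55.304847717285156) [0.5873 0.0844 0.036 ]
```

Run:
```python
from h import *
im=cv2.imread("pics/top0.png")
a=cv2.resize(im[155:255,160:300],None,fx=5.5,fy=5.5,interpolation=cv2.INTER_CUBIC);cv2.imwrite("pics/c_old.png",a)
a=cv2.resize(im[165:225,315:460],None,fx=5.5,fy=5.5,interpolation=cv2.INTER_CUBIC);cv2.imwrite("pics/c_new.png",a)
```

```text
(no output)
```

View pics/c_old.png

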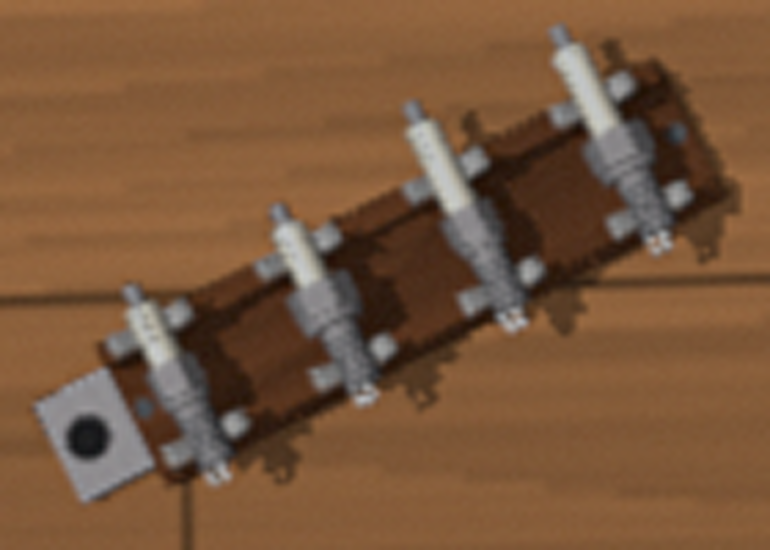

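View pics/c_new.png

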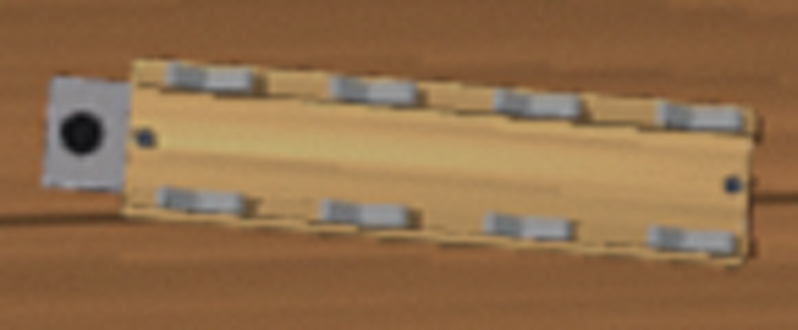

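```bash
cat > fit.py <<'E'
from h import *
N=dict(up=[(212,78),(373,92),(536,105),(700,117)],lo=[(201,202),(365,215),(528,227),(692,240)],o=(315,165))
O=dict(up=[(148,329),(298,250),(444,175),(593,98)],lo=[(207,440),(354,361),(500,286),(650,208)],o=(160,155))
ys=[.096,.032,-.032,-.096]
def fit(D):
    # +y is towards tab (image left=world +y); image up = world +x = rack +x
    W=[];M=[]
    for k,x in(("up",.024),("lo",-.024)):
        for (u,v),y in zip(D[k],ys):
            W.append(ray("top",(u+.5)/5.5-.5+D["o"][0],(v+.5)/5.5-.5+D["o"][1],.039)[:2]);M.append((x,y))
    W=np.array(W);M=np.array(M);c=W.mean(0);A=W-c
    th=np.arctan2((M[:,0]*A[:,1]-M[:,1]*A[:,0]).sum(),(M*A).sum())
    R=np.array([[np.cos(th),-np.sin(th)],[np.sin(th),np.cos(th)]])
    r=A-M@R.T; s=np.linalg.norm(A)/np.linalg.norm(M)
    return c,th,R,r,s
E
python3 - <<'E'
from fit import *
im=cv2.imread("pics/scene0.png"); S=3; im=cv2.resize(im[120:300,200:500],None,fx=2.6,fy=2.6,interpolation=cv2.INTER_CUBIC)
for n,D in(("old",O),("new",N)):
    c,th,R,r,s=fit(D);print(n,c,np.degrees(th),"scale",s,"rms mm",1e3*np.sqrt((r**2).mean()))
    for y in ys: print("  ",y,c+R@[0,y])
    for y in ys:
        for x in(-.024,.024):
            for dy in(-.014,.014):
                p=c+R@[x,y+dy];q=(proj("scene",[*p,.04])-[200,120])*2.6
                cv2.circle(im,tuple(int(round(t)) for t in q),2,(0,0,255),-1)
    q=(proj("scene",[*(c+R@[0,.141]),.006])-[200,120])*2.6; cv2.circle(im,tuple(int(round(t)) for t in q),2,(0,255,0),-1)
cv2.imwrite("pics/c_sc.png",im)
o=env.get_obs();print(o["tool_pos"],o["tool_rot"])
E
```

```text
old [0.5385 0.1678] 25.996368665740576 scale 1.000518557429209 rms mm 0.37428900741191906
   0.096 [0.4964 0.254 ]
   0.032 [0.5245 0.1965]
   -0.032 [0.5525 0.139 ]
   -0.096 [0.5806 0.0815]
new [ 0.5493 -0.1828] -6.121112235802418 scale 0.9963521346917801 rms mm 0.3123759689551272
   0.096 [ 0.5595 -0.0873]
   0.032 [ 0.5527 -0.151 ]
   -0.032 [ 0.5459 -0.2146]
   -0.096 [ 0.539  -0.2782]
[0.2136 0.6139 0.2225] [-179.9946    0.0015  160.8205]
```

View pics/c_sc.png

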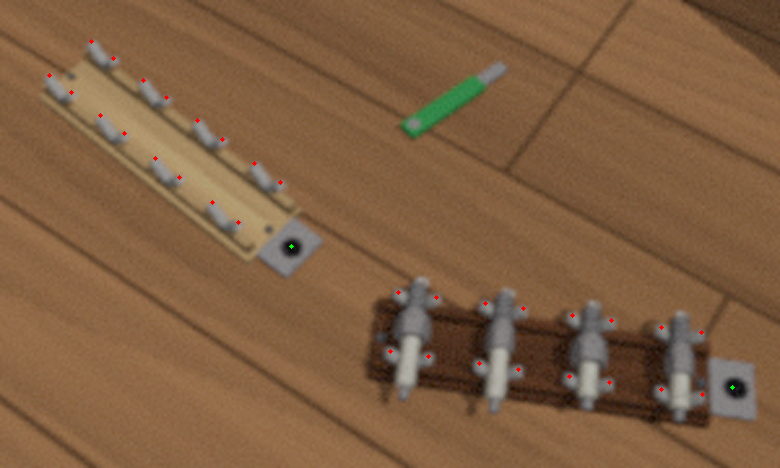

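```bash
cat > go.py <<'E'
from fit import *
import sys
# usage: go.py yawcmd old|new index z  -> delta in tool axes (mm) from measured pose
def rep(rack,i,z):
    c,th,R,r,s=fit(O if rack=="old" else N)
    p=np.array([*(c+R@[0,ys[i]]),z]);yaw=np.degrees(th)+180
    o=env.get_obs();t=o["tool_pos"];rr=o["tool_rot"];y=rr[2]
    from scipy.spatial.transform import Rotation as Ro
    A=Ro.from_euler("xyz",rr,degrees=True).as_matrix()
    print("t",o["time_s"],"pos",t,"rot",rr,"w",o["grip_width"],"F",o["force"])
    d=(yaw-y+180)%360-180
    B=Ro.from_euler("xyz",[180,0,y+d],degrees=True)
    print(rack,i,"turn z rad",-np.radians(d),"shift mm now axes",1e3*A.T@(p-t),"after turn",1e3*B.as_matrix().T@(p-t),"fix rotvec",(Ro.from_matrix(A).inv()*B).as_rotvec())
for a in sys.argv[1:]:
    k,i,z=a.split(",");rep(k,int(i),float(z))
E
python3 go.py old,0,.1
```

```text
t 0.45 pos [0.2136 0.6139 0.2225] rot [-179.9946    0.0015  160.8205] w 0.08703585440865355 F [-0.9622 -0.9362 -0.3891]
old 0 turn z rad -0.788466815148549 shift mm now axes [-385.3843 -246.9239  122.5307] after turn [ -96.5279 -447.4181  122.4977] fix rotvec [-0.0001 -0.     -0.7885]
```

Call:
send_rows:
  plan:
    - [48, 0, 0, 0, 0, 0, -0.1314]
    - [48, 0, 0, 0, 0, 0, -0.1314]
    - [48, 0, 0, 0, 0, 0, -0.1314]
    - [48, 0, 0, 0, 0, 0, -0.1314]
    - [48, 0, 0, 0, 0, 0, -0.1314]
    - [48, 0, 0, 0, 0, 0, -0.1314]
    - [48, -9, -41, 5, 0, 0, 0]
    - [48, -9, -41, 5, 0, 0, 0]
    - [48, -9, -41, 5, 0, 0, 0]
    - [48, -9, -41, 5, 0, 0, 0]
    - [48, -9, -41, 5, 0, 0, 0]
    - [48, -9, -41, 5, 0, 0, 0]
  grip_force: 20

```text
time_s: 1.65
tool_pos: [0.3709, 0.415, 0.1927]
tool_rot: [180.0, 0.0, -154.0]
force: [0.9, 0.4, 0.3]
grip_width: 0.048
```

Call:
send_rows:
  plan:
    - [48, -9, -41, 15, 0, 0, 0]
    - [48, -9, -40, 15, 0, 0, 0]
    - [48, -9, -40, 15, 0, 0, 0]
    - [48, -9, -40, 15, 0, 0, 0]
    - [48, -6.5, -40.4, 15, 0, 0, 0]
    - [48, 0, 0, 15, 0, 0, 0]
    - [48, 0, 0, 0, 0, 0, 0]
    - [48, 0, 0, 0, 0, 0, 0]

```text
time_s: 2.45
tool_pos: [0.4957, 0.2553, 0.1027]
tool_rot: [180.0, -0.0, -153.9]
force: [-0.3, 0.1, 0.3]
grip_width: 0.0484
```

```bash
python3 go.py old,0,.019
```

```text
t 2.45 pos [0.4957 0.2553 0.1027] rot [ 179.9522   -0.0159 -153.9168] w 0.048396442038541924 F [-0.2721  0.142   0.3118]
old 0 turn z rad 0.0015151028947043464 shift mm now axes [-0.1589 -1.5788 83.6963] after turn [-0.138  -1.5088 83.6976] fix rotvec [ 0.0008 -0.0003  0.0015]
```

Call:
send_rows:
  plan:
    - [48, 0, -1.5, 30, 0, 0, 0]
    - [48, 0, 0, 25, 0, 0, 0]
    - [48, 0, 0, 15, 0, 0, 0]
    - [48, 0, 0, 13.7, 0, 0, 0]
    - [48, 0, 0, 0, 0, 0, 0]

```text
time_s: 2.95
tool_pos: [0.4959, 0.253, 0.0177]
tool_rot: [180.0, -0.1, -153.9]
force: [-1.6, 0.6, -0.0]
grip_width: 0.0481
```

Call:
send_rows:
  plan:
    - [30, 0, 0, 0, 0, 0, 0]
    - [15, 0, 0, 0, 0, 0, 0]
    - [0, 0, 0, 0, 0, 0, 0]
    - [0, 0, 0, 0, 0, 0, 0]
    - [0, 0, 0, 0, 0, 0, 0]

```text
time_s: 3.45
tool_pos: [0.4964, 0.2555, 0.0197]
tool_rot: [179.8, 0.1, -154.0]
force: [-1.9, 4.2, 1.5]
grip_width: 0.0173
```

```bash
python3 go.py old,0,.019
python3 - <<'E'
from h import *
im=env.read_camera("scene")[:,:,::-1]
cv2.imwrite("pics/g1.png",cv2.resize(im[120:320,300:540],None,fx=3,fy=3))
E
```

```text
t 3.45 pos [0.4964 0.2555 0.0197] rot [ 179.7965    0.0826 -153.9659] w 0.017266031827613923 F [-1.8726  4.158   1.5135]
old 0 turn z rad 0.0006588245305055995 shift mm now axes [ 0.5817 -1.2876  0.6568] after turn [ 0.5799 -1.2857  0.6622] fix rotvec [0.0036 0.0014 0.0007]
```

View pics/g1.png

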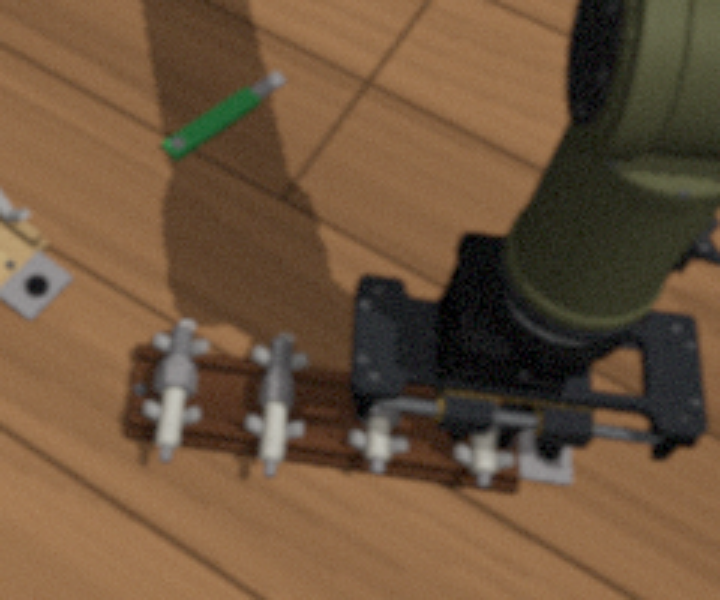

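Call:
send_rows:
  plan:
    - [0, 0, 0, -10, 0, 0, 0]
    - [0, 0, 0, -25, 0, 0, 0]
    - [0, 0, 0, -35, 0, 0, 0]
    - [0, 0, 0, -20, 0, 0, 0]
    - [0, 0, 0, 0, 0, 0, 0.14]
    - [0, 0, 0, 0, 0, 0, 0.14]
    - [0, 0, 0, 0, 0, 0, 0.14]
    - [0, 0, 0, 0, 0, 0, 0.14]
    - [0, 0, 0, 0, 0, 0, 0]
    - [0, 0, 0, 0, 0, 0, 0]

```text
time_s: 4.5
tool_pos: [0.4973, 0.2523, 0.1093]
tool_rot: [-180.0, 0.0, 174.1]
force: [-0.9, 0.1, -0.8]
grip_width: 0.0171
```

```bash
python3 go.py new,3,.1
```

```text
t 4.5 pos [0.4973 0.2523 0.1093] rot [-179.9924    0.0304  174.075 ] w 0.01712126710203271 F [-0.8544  0.1438 -0.8088]
new 3 turn z rad 0.0034224739085580214 shift mm now axes [ -96.2863 -523.4128    9.3867] after turn [ -98.0821 -523.0815    9.2665] fix rotvec [-0.0001  0.0005  0.0034]
```

Call:
send_rows:
  plan:
    - [0, -4, -20, 0, 0, 0, 0.0034]
    - [0, -8, -46, 0, 0, 0, 0]
    - [0, -9, -46, 0, 0, 0, 0]
    - [0, -9, -46, 0, 0, 0, 0]
    - [0, -9, -46, 0, 0, 0, 0]
    - [0, -9, -46, 0, 0, 0, 0]
    - [0, -9, -46, 0, 0, 0, 0]
    - [0, -9, -46, 0, 0, 0, 0]
    - [0, -9, -46, 0, 0, 0, 0]
    - [0, -9, -46, 0, 0, 0, 0]
    - [0, -9, -46, 0, 0, 0, 0]
    - [0, -5, -43, 0, 0, 0, 0]

```text
time_s: 5.7
tool_pos: [0.5373, -0.2803, 0.1092]
tool_rot: [-180.0, 0.0, 173.9]
force: [1.5, -0.1, 0.1]
grip_width: 0.0173
```

Call:
send_rows:
  plan:
    - [0, 0, 0, 9, 0, 0, 0]
    - [0, 0, 0, 25, 0, 0, 0]
    - [0, 0, 0, 10, 0, 0, 0]
    - [0, 0, 0, 0, 0, 0, 0]
    - [0, 0, 0, 0, 0, 0, 0]

```text
time_s: 6.2
tool_pos: [0.5376, -0.2774, 0.0652]
tool_rot: [180.0, 0.0, 173.8]
force: [0.4, -1.0, -0.7]
grip_width: 0.0173
```

```bash
python3 go.py new,3,.019
python3 - <<'E'
from h import *
im=env.read_camera("scene")[:,:,::-1]
cv2.imwrite("pics/p1.png",cv2.resize(im[80:260,160:400],None,fx=3,fy=3))
E
```

```text
t 6.2 pos [ 0.5376 -0.2774  0.0652] rot [179.9953   0.0116 173.802 ] w 0.01729611373714867 F [ 0.4388 -1.032  -0.6929]
new 3 turn z rad -0.0013427935066883088 shift mm now axes [-1.533  -0.6538 46.2493] after turn [-1.5415 -0.652  46.2491] fix rotvec [ 0.0001  0.0002 -0.0013]
```

View pics/p1.png

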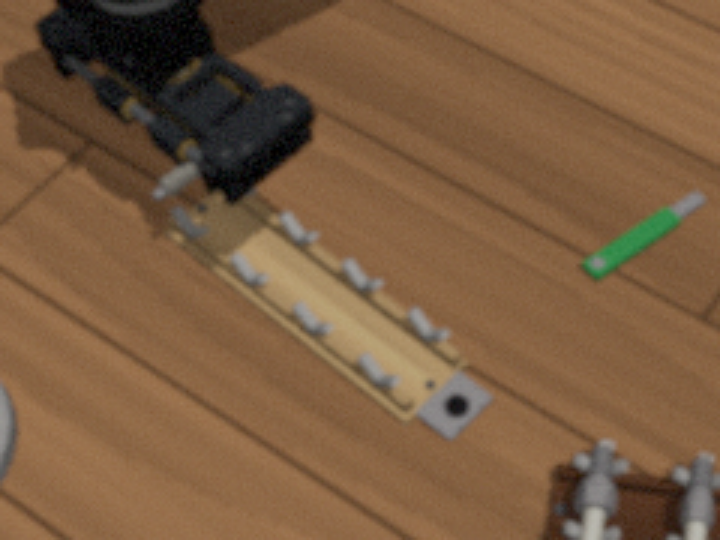

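Call:
send_rows:
  plan:
    - [0, -1.5, 0, 20, 0, 0, 0]
    - [0, 0, 0, 14, 0, 0, 0]
    - [0, 0, 0, 6, 0, 0, 0]
    - [0, 0, 0, 5, 0, 0, 0]
    - [0, 0, 0, 0, 0, 0, 0]
    - [0, 0, 0, 0, 0, 0, 0]

```text
time_s: 6.85
tool_pos: [0.5388, -0.2772, 0.0202]
tool_rot: [179.9, -0.0, 173.7]
force: [-1.8, 2.9, 1.0]
grip_width: 0.0171
```

```bash
python3 go.py new,3,.019
```

```text
t 6.85 pos [ 0.5388 -0.2772  0.0202] rot [179.9264  -0.0172 173.7396] w 0.017072404428685267 F [-1.8203  2.9237  1.044 ]
new 3 turn z rad -0.002431484995519041 shift mm now axes [-0.3252 -0.994   1.1528] after turn [-0.3225 -0.9933  1.1542] fix rotvec [ 0.0013 -0.0003 -0.0024]
```

Call:
send_rows:
  plan:
    - [0, 0, 1, 0.7, 0, 0, 0]
    - [0, 0, 0, 0, 0, 0, 0]
    - [24, 0, 0, 0, 0, 0, 0]
    - [36, 0, 0, 0, 0, 0, 0]
    - [48, 0, 0, 0, 0, 0, 0]
    - [48, 0, 0, 0, 0, 0, 0]
    - [48, 0, 0, -10, 0, 0, 0]
    - [48, 0, 0, -25, 0, 0, 0]
    - [48, 0, 0, -35, 0, 0, 0]
    - [48, 0, 0, -20, 0, 0, 0]

```text
time_s: 7.85
tool_pos: [0.5399, -0.2781, 0.1125]
tool_rot: [-179.9, 0.2, 173.7]
force: [-0.9, -0.3, -0.1]
grip_width: 0.0477
```

Call:
send_rows:
  plan:
    - [48, 4, 20, 0, 0, 0, -0.14]
    - [48, 0, 0, 0, 0, 0, -0.14]
    - [48, 0, 0, 0, 0, 0, -0.14]
    - [48, 0, 0, 0, 0, 0, -0.14]
    - [48, 0, 0, 0, 0, 0, 0]
    - [48, 0, 0, 0, 0, 0, 0]

```text
time_s: 8.45
tool_pos: [0.5371, -0.257, 0.1097]
tool_rot: [-180.0, 0.0, -154.4]
force: [0.6, -0.6, -0.5]
grip_width: 0.0478
```

```bash
python3 go.py old,1,.1
python3 - <<'E'
from h import *
im=env.read_camera("scene")[:,:,::-1]
cv2.imwrite("pics/p1b.png",cv2.resize(im[80:260,160:400],None,fx=3,fy=3))
E
```

```text
t 8.45 pos [ 0.5371 -0.257   0.1097] rot [-179.9757    0.032  -154.4122] w 0.04782511299336964 F [ 0.5832 -0.6141 -0.5372]
old 1 turn z rad -0.007131488268276178 shift mm now axes [-184.4593  414.5033    9.6125] after turn [-187.416   413.1732    9.6854] fix rotvec [-0.0004  0.0006 -0.0071]
```

View pics/p1b.png

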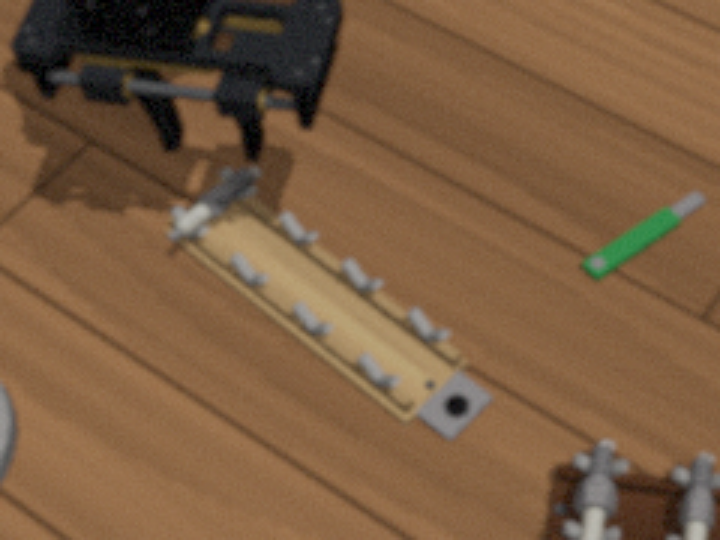

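Call:
send_rows:
  plan:
    - [48, -10, 24, 0, 0, 0, -0.0071]
    - [48, -18, 39, 0, 0, 0, 0]
    - [48, -18, 39, 0, 0, 0, 0]
    - [48, -18, 39, 0, 0, 0, 0]
    - [48, -18, 39, 0, 0, 0, 0]
    - [48, -18, 39, 0, 0, 0, 0]
    - [48, -18, 39, 0, 0, 0, 0]
    - [48, -18, 39, 0, 0, 0, 0]
    - [48, -18, 39, 0, 0, 0, 0]
    - [48, -18, 39, 0, 0, 0, 0]
    - [48, -15.5, 39, 10, 0, 0, 0]
    - [48, 0, 0, 20, 0, 0, 0]

```text
time_s: 9.7
tool_pos: [0.5224, 0.2065, 0.0806]
tool_rot: [179.8, 0.3, -153.4]
force: [-0.4, 1.3, -0.3]
grip_width: 0.0479
```

Call:
send_rows:
  plan:
    - [48, 0, 0, 0, 0, 0, 0]
    - [48, 0, 0, 0, 0, 0, 0]
    - [48, 0, 0, 0, 0, 0, 0]

```text
time_s: 10.0
tool_pos: [0.5237, 0.1962, 0.0801]
tool_rot: [-180.0, 0.1, -154.0]
force: [0.5, 0.2, 0.9]
grip_width: 0.0486
```

```bash
python3 go.py old,1,.019
```

```text
t 10.0 pos [0.5237 0.1962 0.0801] rot [-179.968     0.0735 -153.9789] w 0.04862247336407344 F [0.4567 0.1894 0.8898]
old 1 turn z rad 0.00043164648778697926 shift mm now axes [-0.7899 -0.0114 61.136 ] after turn [-0.8683 -0.0452 61.1349] fix rotvec [-0.0006  0.0013  0.0004]
```

Call:
send_rows:
  plan:
    - [48, -0.7, 1, 25, 0, 0, 0]
    - [48, 0, 0, 21, 0, 0, 0]
    - [48, 0, 0, 10, 0, 0, 0]
    - [48, 0, 0, 5, 0, 0, 0]
    - [48, 0, 0, 0, 0, 0, 0]
    - [48, 0, 0, 0, 0, 0, 0]
    - [35, 0, 0, 0, 0, 0, 0]
    - [20, 0, 0, 0, 0, 0, 0]
    - [0, 0, 0, 0, 0, 0, 0]
    - [0, 0, 0, 0, 0, 0, 0]
    - [0, 0, 0, 0, 0, 0, 0]
    - [0, 0, 0, 0, 0, 0, 0]

```text
time_s: 11.2
tool_pos: [0.5236, 0.1977, 0.0185]
tool_rot: [-179.9, 0.0, -153.8]
force: [0.6, -4.4, 1.0]
grip_width: 0.0221
```

```bash
python3 go.py old,1,.019
```

```text
t 11.2 pos [0.5236 0.1977 0.0185] rot [-179.9246    0.0341 -153.8448] w 0.02210471184370255 F [ 0.6443 -4.3635  1.0247]
old 1 turn z rad 0.0027718221180368903 shift mm now axes [-0.2845 -1.3971 -0.5434] after turn [-0.288  -1.3956 -0.5454] fix rotvec [-0.0013  0.0006  0.0028]
```

Call:
send_rows:
  plan:
    - [0, 0, 0, -10, 0, 0, 0]
    - [0, 0, 0, -25, 0, 0, 0]
    - [0, 0, 0, -35, 0, 0, 0]
    - [0, 0, 0, -20, 0, 0, 0]
    - [0, 0, 0, 0, 0, 0, 0.14]
    - [0, 0, 0, 0, 0, 0, 0.14]
    - [0, 0, 0, 0, 0, 0, 0.14]
    - [0, 0, 0, 0, 0, 0, 0.14]
    - [0, 0, 0, 0, 0, 0, 0]
    - [0, 0, 0, 0, 0, 0, 0]

```text
time_s: 12.2
tool_pos: [0.5225, 0.1995, 0.1085]
tool_rot: [180.0, -0.0, 174.4]
force: [-0.6, -1.0, 0.2]
grip_width: 0.0224
```

```bash
python3 go.py new,2,.1
```

```text
t 12.2 pos [0.5225 0.1995 0.1085] rot [179.9608  -0.0109 174.3545] w 0.02243694638103697 F [-0.5966 -0.9659  0.242 ]
new 2 turn z rad 0.00830135236347218 shift mm now axes [ -63.9528 -409.7868    8.179 ] after turn [ -67.3506 -409.2361    8.4712] fix rotvec [ 0.0007 -0.0002  0.0083]
```

Call:
send_rows:
  plan:
    - [0, -4, -24, 0, 0, 0, 0.005]
    - [0, -7, -42, 0, 0, 0, 0]
    - [0, -7, -42, 0, 0, 0, 0]
    - [0, -7, -42, 0, 0, 0, 0]
    - [0, -7, -42, 0, 0, 0, 0]
    - [0, -7, -42, 0, 0, 0, 0]
    - [0, -7, -42, 0, 0, 0, 0]
    - [0, -7, -42, 0, 0, 0, 0]
    - [0, -7, -42, 0, 0, 0, 0]
    - [0, -6.5, -30, 0, 0, 0, 0]
    - [0, 0, -19, 5, 0, 0, 0]
    - [0, 0, 0, 15, 0, 0, 0]

```text
time_s: 13.4
tool_pos: [0.5455, -0.2192, 0.0893]
tool_rot: [-179.9, 0.2, 173.6]
force: [0.2, -0.2, -0.0]
grip_width: 0.0225
```

Call:
send_rows:
  plan:
    - [0, 0, 0, 20, 0, 0, 0]
    - [0, 0, 0, 4, 0, 0, 0]
    - [0, 0, 0, 0, 0, 0, 0]
    - [0, 0, 0, 0, 0, 0, 0]
    - [0, 0, 0, 0, 0, 0, 0]

```text
time_s: 13.9
tool_pos: [0.546, -0.2146, 0.0651]
tool_rot: [180.0, 0.1, 173.9]
force: [-0.8, 0.4, 0.7]
grip_width: 0.0223
```

```bash
python3 go.py new,2,.019
```

```text
t 13.9 pos [ 0.546  -0.2146  0.0651] rot [179.9944   0.0955 173.895 ] w 0.022260730021419137 F [-0.8403  0.4078  0.6527]
new 2 turn z rad 0.0002815468157980359 shift mm now axes [ 0.2049  0.0191 46.0738] after turn [ 0.1281  0.0235 46.0741] fix rotvec [0.0001 0.0017 0.0003]
```

Call:
send_rows:
  plan:
    - [0, 0, 0.7, 20, 0, 0, 0]
    - [0, 0, 0, 14, 0, 0, 0]
    - [0, 0, 0, 7, 0, 0, 0]
    - [0, 0, 0, 5, 0, 0, 0]
    - [0, 0, 0, 0, 0, 0, 0]
    - [0, 0, 0, 0, 0, 0, 0]

```text
time_s: 14.5
tool_pos: [0.5452, -0.213, 0.0184]
tool_rot: [179.9, -0.1, 173.9]
force: [-2.4, 4.3, 3.3]
grip_width: 0.0223
```

Call:
send_rows:
  plan:
    - [28, 0, 0, 0, 0, 0, 0]
    - [38, 0, 0, 0, 0, 0, 0]
    - [48, 0, 0, 0, 0, 0, 0]
    - [48, 0, 0, 0, 0, 0, 0]
    - [48, 0, 0, -10, 0, 0, 0]
    - [48, 0, 0, -25, 0, 0, 0]
    - [48, 0, 0, -35, 0, 0, 0]
    - [48, 0, 0, -20, 0, 0, 0]
    - [48, 0, 0, 0, 0, 0, -0.14]
    - [48, 0, 0, 0, 0, 0, -0.14]
    - [48, 0, 0, 0, 0, 0, -0.14]
    - [48, 0, 0, 0, 0, 0, -0.14]

```text
time_s: 15.7
tool_pos: [0.5454, -0.2147, 0.1091]
tool_rot: [-179.9, 0.0, -153.8]
force: [0.2, -0.1, 1.3]
grip_width: 0.0478
```

Call:
send_rows:
  plan:
    - [48, 0, 0, 0, 0, 0, 0]
    - [48, 0, 0, 0, 0, 0, 0]
    - [48, 0, 0, 0, 0, 0, 0]

```text
time_s: 16.0
tool_pos: [0.5452, -0.2145, 0.1084]
tool_rot: [-180.0, 0.0, -154.2]
force: [-0.3, -0.1, -0.3]
grip_width: 0.0479
```

```bash
python3 go.py old,2,.1
python3 - <<'E'
from h import *
im=env.read_camera("scene")[:,:,::-1]
cv2.imwrite("pics/p2b.png",cv2.resize(im[80:260,160:400],None,fx=3,fy=3))
E
```

```text
t 16.0 pos [ 0.5452 -0.2145  0.1084] rot [-179.9869    0.0121 -154.2283] w 0.04785114093567177 F [-0.2632 -0.1077 -0.2691]
old 2 turn z rad -0.003920526574402575 shift mm now axes [-160.2799  315.1577    8.3725] after turn [-161.516   314.525     8.4107] fix rotvec [-0.0002  0.0002 -0.0039]
```

View pics/p2b.png

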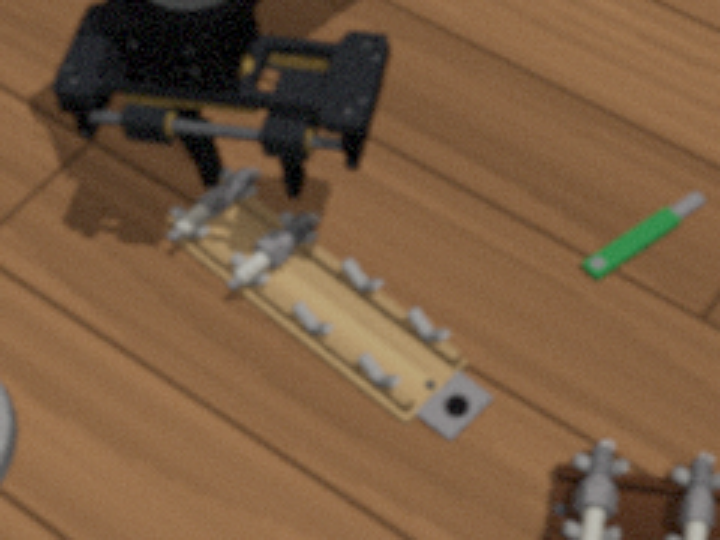

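Call:
send_rows:
  plan:
    - [48, -10, 20, 0, 0, 0, -0.003]
    - [48, -20, 39, 0, 0, 0, 0]
    - [48, -20, 39, 0, 0, 0, 0]
    - [48, -20, 39, 0, 0, 0, 0]
    - [48, -20, 39, 0, 0, 0, 0]
    - [48, -20, 39, 0, 0, 0, 0]
    - [48, -20, 39, 0, 0, 0, 0]
    - [48, -20, 39, 0, 0, 0, 0]
    - [48, -11, 22, 8, 0, 0, 0]
    - [48, 0, 0, 20, 0, 0, 0]
    - [48, 0, 0, 0, 0, 0, 0]
    - [48, 0, 0, 0, 0, 0, 0]

```text
time_s: 17.25
tool_pos: [0.5512, 0.1384, 0.08]
tool_rot: [-180.0, -0.1, -154.0]
force: [-0.5, -0.1, 0.4]
grip_width: 0.048
```

Call:
send_rows:
  plan:
    - [48, 0, 0, 0, 0, 0, 0]

```text
time_s: 17.35
tool_pos: [0.5521, 0.1384, 0.0811]
tool_rot: [-180.0, 0.1, -154.0]
force: [0.8, 0.3, 0.4]
grip_width: 0.0483
```

```bash
python3 go.py old,2,.019
```

```text
t 17.35 pos [0.5521 0.1384 0.0811] rot [-179.9698    0.0646 -154.0384] w 0.04833142646495676 F [0.7843 0.3033 0.4227]
old 2 turn z rad -0.0006072108168729685 shift mm now axes [-0.6039  0.4211 62.0728] after turn [-0.6741  0.3879 62.0723] fix rotvec [-0.0005  0.0011 -0.0006]
```

Call:
send_rows:
  plan:
    - [48, -0.6, 0.8, 25, 0, 0, 0]
    - [48, 0, 0, 21, 0, 0, 0]
    - [48, 0, 0, 10, 0, 0, 0]
    - [48, 0, 0, 5, 0, 0, 0]
    - [48, 0, 0, 0, 0, 0, 0]
    - [48, 0, 0, 0, 0, 0, 0]
    - [35, 0, 0, 0, 0, 0, 0]
    - [20, 0, 0, 0, 0, 0, 0]
    - [0, 0, 0, 0, 0, 0, 0]
    - [0, 0, 0, 0, 0, 0, 0]
    - [0, 0, 0, 0, 0, 0, 0]
    - [0, 0, 0, 0, 0, 0, 0]

```text
time_s: 18.55
tool_pos: [0.5518, 0.1401, 0.0193]
tool_rot: [-180.0, 0.0, -153.9]
force: [-0.4, -0.7, 0.2]
grip_width: 0.0178
```

Call:
send_rows:
  plan:
    - [0, 0, 0, -10, 0, 0, 0]
    - [0, 0, 0, -25, 0, 0, 0]
    - [0, 0, 0, -35, 0, 0, 0]
    - [0, 0, 0, -20, 0, 0, 0]
    - [0, 0, 0, 0, 0, 0, 0.14]
    - [0, 0, 0, 0, 0, 0, 0.14]
    - [0, 0, 0, 0, 0, 0, 0.14]
    - [0, 0, 0, 0, 0, 0, 0.14]
    - [0, 0, 0, 0, 0, 0, 0]
    - [0, 0, 0, 0, 0, 0, 0]
    - [0, 0, 0, 0, 0, 0, 0]

```text
time_s: 19.65
tool_pos: [0.5515, 0.1405, 0.1094]
tool_rot: [180.0, 0.0, 174.1]
force: [0.6, 0.2, -1.2]
grip_width: 0.0171
```

```bash
python3 go.py new,1,.1
```

```text
t 19.65 pos [0.5515 0.1405 0.1094] rot [179.9882   0.0068 174.1427] w 0.017100660506375317 F [ 0.6167  0.2435 -1.1781]
new 1 turn z rad 0.00460412632926873 shift mm now axes [ -30.8708 -289.7802    9.3042] after turn [ -32.2058 -289.6331    9.36  ] fix rotvec [0.0002 0.0001 0.0046]
```

Call:
send_rows:
  plan:
    - [0, -2, -20, 0, 0, 0, 0.004]
    - [0, -4, -38, 0, 0, 0, 0]
    - [0, -4, -38, 0, 0, 0, 0]
    - [0, -5, -38, 0, 0, 0, 0]
    - [0, -5, -38, 0, 0, 0, 0]
    - [0, -4, -38, 0, 0, 0, 0]
    - [0, -4, -38, 0, 0, 0, 0]
    - [0, -4, -26, 0, 0, 0, 0]
    - [0, 0, -15, 9, 0, 0, 0]
    - [0, 0, 0, 25, 0, 0, 0]
    - [0, 0, 0, 10, 0, 0, 0]
    - [0, 0, 0, 0, 0, 0, 0]

```text
time_s: 20.85
tool_pos: [0.5506, -0.1496, 0.0634]
tool_rot: [180.0, -0.2, 173.8]
force: [-1.2, 0.3, -0.8]
grip_width: 0.0174
```

Call:
send_rows:
  plan:
    - [0, 0, 0, 0, 0, 0, 0]
    - [0, 0, 0, 0, 0, 0, 0]

```text
time_s: 21.05
tool_pos: [0.553, -0.15, 0.0662]
tool_rot: [180.0, 0.1, 173.8]
force: [0.6, 0.1, -0.9]
grip_width: 0.0173
```

```bash
python3 go.py new,1,.019
```

```text
t 21.05 pos [ 0.553  -0.15    0.0662] rot [179.9906   0.1045 173.8463] w 0.01730832988944703 F [ 0.5785  0.0898 -0.8805]
new 1 turn z rad -0.0005684731100593513 shift mm now axes [ 0.3511 -0.9774 47.2422] after turn [ 0.2655 -0.9695 47.243 ] fix rotvec [ 0.0002  0.0018 -0.0006]
```

Position is fine (y bias about +1 mm fits the earlier contacts).

Call:
send_rows:
  plan:
    - [0, 0, 0, 20, 0, 0, 0]
    - [0, 0, 0, 14, 0, 0, 0]
    - [0, 0, 0, 7, 0, 0, 0]
    - [0, 0, 0, 5.5, 0, 0, 0]
    - [0, 0, 0, 0, 0, 0, 0]
    - [0, 0, 0, 0, 0, 0, 0]

```text
time_s: 21.65
tool_pos: [0.5521, -0.1492, 0.019]
tool_rot: [179.9, -0.0, 173.8]
force: [-2.3, 2.9, 2.4]
grip_width: 0.0171
```

Call:
send_rows:
  plan:
    - [28, 0, 0, 0, 0, 0, 0]
    - [38, 0, 0, 0, 0, 0, 0]
    - [48, 0, 0, 0, 0, 0, 0]
    - [48, 0, 0, 0, 0, 0, 0]
    - [48, 0, 0, -10, 0, 0, 0]
    - [48, 0, 0, -25, 0, 0, 0]
    - [48, 0, 0, -35, 0, 0, 0]
    - [48, 0, 0, -20, 0, 0, 0]
    - [48, 0, 0, 0, 0, 0, -0.14]
    - [48, 0, 0, 0, 0, 0, -0.14]
    - [48, 0, 0, 0, 0, 0, -0.14]
    - [48, 0, 0, 0, 0, 0, -0.14]

```text
time_s: 22.85
tool_pos: [0.5523, -0.1507, 0.1096]
tool_rot: [-180.0, 0.0, -153.8]
force: [-0.0, 0.4, -0.0]
grip_width: 0.0479
```

Call:
send_rows:
  plan:
    - [48, 0, 0, 0, 0, 0, 0]
    - [48, 0, 0, 0, 0, 0, 0]
    - [48, 0, 0, 0, 0, 0, 0]

```text
time_s: 23.15
tool_pos: [0.5521, -0.1506, 0.1089]
tool_rot: [-180.0, 0.0, -154.3]
force: [-0.2, 0.4, -0.1]
grip_width: 0.0478
```

```bash
python3 go.py old,3,.1
python3 - <<'E'
from h import *
im=env.read_camera("scene")[:,:,::-1]
cv2.imwrite("pics/p3b.png",cv2.resize(im[80:260,160:400],None,fx=3,fy=3))
E
```

```text
t 23.15 pos [ 0.5521 -0.1506  0.1089] rot [-179.9896    0.0155 -154.2837] w 0.04778230564551218 F [-0.1838  0.4344 -0.0511]
old 3 turn z rad -0.004887991971818899 shift mm now axes [-126.3171  196.6953    8.9102] after turn [-127.2794  196.0739    8.9119] fix rotvec [-0.0002  0.0003 -0.0049]
```

View pics/p3b.png

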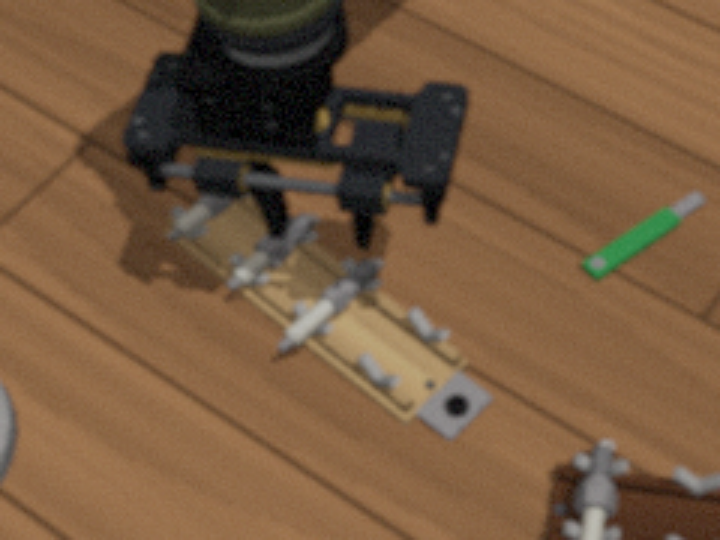

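Call:
send_rows:
  plan:
    - [48, -13, 20, 0, 0, 0, -0.004]
    - [48, -24, 37, 0, 0, 0, 0]
    - [48, -24, 37, 0, 0, 0, 0]
    - [48, -24, 37, 0, 0, 0, 0]
    - [48, -24, 37, 0, 0, 0, 0]
    - [48, -18, 28.5, 8, 0, 0, 0]
    - [48, 0, 0, 20, 0, 0, 0]
    - [48, 0, 0, 0, 0, 0, 0]
    - [48, 0, 0, 0, 0, 0, 0]
    - [48, 0, 0, 0, 0, 0, 0]

```text
time_s: 24.2
tool_pos: [0.5805, 0.0805, 0.0816]
tool_rot: [-180.0, 0.1, -154.1]
force: [-0.1, 0.4, 0.6]
grip_width: 0.0479
```

```bash
python3 go.py old,3,.019
```

```text
t 24.2 pos [0.5805 0.0805 0.0816] rot [-179.9557    0.0608 -154.0612] w 0.047923906436945905 F [-0.1421  0.3912  0.6369]
old 3 turn z rad -0.001004103158645187 shift mm now axes [-0.4564  0.8782 62.5839] after turn [-0.5237  0.8293 62.5841] fix rotvec [-0.0008  0.0011 -0.001 ]
```

Call:
send_rows:
  plan:
    - [48, -0.5, 1.2, 25, 0, 0, 0]
    - [48, 0, 0, 21, 0, 0, 0]
    - [48, 0, 0, 10, 0, 0, 0]
    - [48, 0, 0, 5.5, 0, 0, 0]
    - [48, 0, 0, 0, 0, 0, 0]
    - [48, 0, 0, 0, 0, 0, 0]
    - [35, 0, 0, 0, 0, 0, 0]
    - [20, 0, 0, 0, 0, 0, 0]
    - [0, 0, 0, 0, 0, 0, 0]
    - [0, 0, 0, 0, 0, 0, 0]
    - [0, 0, 0, 0, 0, 0, 0]
    - [0, 0, 0, 0, 0, 0, 0]

```text
time_s: 25.4
tool_pos: [0.5802, 0.0827, 0.0195]
tool_rot: [-180.0, 0.0, -153.9]
force: [0.6, -1.3, 1.2]
grip_width: 0.0227
```

Call:
send_rows:
  plan:
    - [0, 0, 0, -10, 0, 0, 0]
    - [0, 0, 0, -25, 0, 0, 0]
    - [0, 0, 0, -35, 0, 0, 0]
    - [0, 0, 0, -20, 0, 0, 0]
    - [0, 0, 0, 0, 0, 0, 0.14]
    - [0, 0, 0, 0, 0, 0, 0.14]
    - [0, 0, 0, 0, 0, 0, 0.14]
    - [0, 0, 0, 0, 0, 0, 0.14]
    - [0, 0, 0, 0, 0, 0, 0]
    - [0, 0, 0, 0, 0, 0, 0]
    - [0, 0, 0, 0, 0, 0, 0]

```text
time_s: 26.5
tool_pos: [0.5797, 0.0834, 0.1093]
tool_rot: [180.0, -0.0, 174.1]
force: [0.6, -0.1, -0.7]
grip_width: 0.0224
```

```bash
python3 go.py new,0,.1
```

```text
t 26.5 pos [0.5797 0.0834 0.1093] rot [179.9866  -0.0003 174.1497] w 0.022410627755773002 F [ 0.5794 -0.1413 -0.73  ]
new 0 turn z rad 0.00472678794628509 shift mm now axes [   2.6892 -171.9126    9.2843] after turn [   1.8766 -171.9212    9.3245] fix rotvec [ 0.0002 -0.      0.0047]
```

Call:
send_rows:
  plan:
    - [0, 1.9, -20, 0, 0, 0, 0.004]
    - [0, 0, -40, 0, 0, 0, 0]
    - [0, 0, -40, 0, 0, 0, 0]
    - [0, 0, -40, 0, 0, 0, 0]
    - [0, 0, -31, 9, 0, 0, 0]
    - [0, 0, 0, 25, 0, 0, 0]
    - [0, 0, 0, 10, 0, 0, 0]
    - [0, 0, 0, 0, 0, 0, 0]
    - [0, 0, 0, 0, 0, 0, 0]
    - [0, 0, 0, 0, 0, 0, 0]

```text
time_s: 27.5
tool_pos: [0.5603, -0.0859, 0.0662]
tool_rot: [180.0, 0.1, 173.9]
force: [-0.2, -0.2, 0.2]
grip_width: 0.0218
```

```bash
python3 go.py new,0,.019
```

```text
t 27.5 pos [ 0.5603 -0.0859  0.0662] rot [179.9822   0.092  173.8745] w 0.021822516936688942 F [-0.1797 -0.2109  0.1856]
new 0 turn z rad -7.65041174729183e-05 shift mm now axes [ 0.7133 -1.5387 47.1531] after turn [ 0.6377 -1.524  47.1547] fix rotvec [ 0.0003  0.0016 -0.0001]
```

Good (1.5 mm bias, within the V's reach). Lower, release, lift and step aside.

Call:
send_rows:
  plan:
    - [0, 0.6, -0.5, 20, 0, 0, 0]
    - [0, 0, 0, 14, 0, 0, 0]
    - [0, 0, 0, 7, 0, 0, 0]
    - [0, 0, 0, 5.5, 0, 0, 0]
    - [0, 0, 0, 0, 0, 0, 0]
    - [0, 0, 0, 0, 0, 0, 0]

```text
time_s: 28.1
tool_pos: [0.5589, -0.0856, 0.0193]
tool_rot: [179.9, -0.0, 173.8]
force: [-2.3, 3.8, 5.2]
grip_width: 0.0222
```

Call:
send_rows:
  plan:
    - [28, 0, 0, 0, 0, 0, 0]
    - [38, 0, 0, 0, 0, 0, 0]
    - [48, 0, 0, 0, 0, 0, 0]
    - [48, 0, 0, 0, 0, 0, 0]
    - [48, 0, 0, -10, 0, 0, 0]
    - [48, 0, 0, -25, 0, 0, 0]
    - [48, 0, 0, -35, 0, 0, 0]
    - [48, 0, 0, -40, 0, 0, 0]
    - [48, 0, 40, -20, 0, 0, 0]
    - [48, 0, 40, 0, 0, 0, 0]
    - [48, 0, 40, 0, 0, 0, 0]
    - [48, 0, 40, 0, 0, 0, 0]

```text
time_s: 29.3
tool_pos: [0.5765, 0.0733, 0.15]
tool_rot: [180.0, 0.1, 173.7]
force: [0.4, -0.1, 0.5]
grip_width: 0.0478
```

Call:
send_rows:
  plan:
    - [48, 0, 40, 0, 0, 0, 0]
    - [48, 0, 40, 0, 0, 0, 0]
    - [48, 0, 40, 0, 0, 0, 0]
    - [48, 0, 0, 0, 0, 0, 0]
    - [48, 0, 0, 0, 0, 0, 0]
    - [48, 0, 0, 0, 0, 0, 0]
    - [48, 0, 0, 0, 0, 0, 0]

```text
time_s: 30.0
tool_pos: [0.5895, 0.1893, 0.1491]
tool_rot: [-180.0, 0.0, 173.6]
force: [-0.4, 0.0, -0.3]
grip_width: 0.0481
```

Run:
```python
from fit import *
S=env.read_camera("scene")[:,:,::-1];T=env.read_camera("top")[:,:,::-1]
a=cv2.resize(T[160:230,310:460],None,fx=5,fy=5,interpolation=cv2.INTER_CUBIC)
b=cv2.resize(S[120:230,200:350],None,fx=2.2,fy=2.2,interpolation=cv2.INTER_CUBIC);b=cv2.copyMakeBorder(b,0,0,0,750-b.shape[1],cv2.BORDER_CONSTANT)
cv2.imwrite("pics/fin.png",np.vstack([a,b]))
c,th,R,r,s=fit(N)
for n in "plug_slim_short plug_slim_long plug_wide_short plug_wide_long".split():
    for r in env.regions_of("top",n)[:1]:
        y,x=np.nonzero(r["region"]);m=cv2.fitLine(np.c_[x,y].astype(np.float32),cv2.DIST_HUBER,0,.01,.01).ravel()
        p=ray("top",m[2],m[3],.036)[:2];q=ray("top",m[2]+20*m[0],m[3]+20*m[1],.036)[:2];d=R.T@(q-p)
        print(n,round(r["confidence"],2),"in rack mm",1e3*R.T@(p-c),"angle",np.arctan(d[1]/d[0]))
print(env.get_obs()["time_s"],env.get_obs()["tool_pos"])
```

```text
plug_slim_long 0.52 in rack mm [ 7.8665 31.9036] angle 0.0040629780359966875
plug_wide_short 0.72 in rack mm [  3.9872 -32.1635] angle -0.010430162279069887
plug_wide_long 0.73 in rack mm [ 8.1717 95.6037] angle 0.00034444391348722515
30.3 [0.5892 0.1908 0.1488]
```

View pics/fin.png

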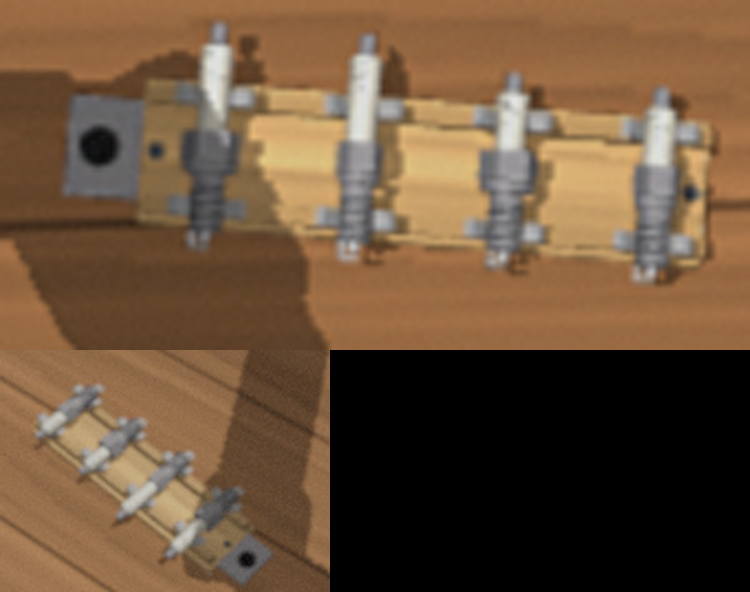

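```bash
python3 -c "
from cell import env
env.sign_off()"
```

```text
the job is handed in; nothing more can be done
```

All four plugs are in the new rack in reverse order and the job is handed in, at about 30 s of the 115 s allowed. From the tab, the new row is wide_long, slim_long, wide_short, slim_short; the old row was slim_short, wide_short, slim_long, wide_long.

- **Picture check:** the last top and scene pictures show every plug lying level across both notches with its hexagon between them. The gripper was open and well clear of the rack.
- **Measured check:** for three plugs, the measured axis was within 0.5 mm of the saddle along the row and within about 0.01 rad of square. Their hexagons were within about 3 mm of centre across the rack.
- **Missing check:** the network did not report plug_slim_short in the last picture, so that plug was checked by eye only. It looked well seated in the saddle farthest from the tab.
- **Contact forces:** gripping and lowering pushed sideways on the V notches with up to about 5 N, because of a 1 to 2 mm position error. No plug was dropped.

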